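Restock the bookbinder's sewing caddy

TASK

Gather the sewing things into the wooden caddy, each seated flat in the well cut for it: the two small wooden thread reels standing upright in the two small round wells (either way about), the round needle tin right way up in the large round well, and the beeswax cake lying flat, grooves up, in the rectangular well with its long side along the well's. Leave the look-alikes, the eraser and the big machine-thread spool, where they lie.

Things in the scene. Friction and masses are not known exactly. Their poses are not given: they have to be found in the camera images.
- reel_a: Loose wooden reel of white linen thread, standing: flanged, 36 mm diameter, 45 mm high, about 35 g. Origin: centre of its underside, z up.
- reel_b: Loose wooden reel of brown linen thread, standing: same reel, 36 mm diameter, 45 mm high, about 35 g. Origin: centre of its underside, z up.
- tin: Loose flat round needle tin, grey metal, 46 mm diameter, 21 mm high, about 30 g. Origin: centre of its underside, z up.
- wax: Loose cake of beeswax, a rounded ochre block with thread grooves in its top, 31 mm (x) x 45 mm (y) x 19 mm high, about 50 g. Origin: centre of its underside, z up.
- rubber: Loose worn eraser in a sleeve, a small block 21 mm (x) x 42 mm (y) x 13 mm high. Does not belong in the caddy. Origin: centre of its underside.
- machine_spool: Loose big spool of white machine thread, lying on its side: 43 mm diameter, 114 mm long (along y), no flanges; it can roll. Does not belong in the caddy. Origin: under its middle, on the bench at the start.
- reel_well_a: Fixed block of light wood, 78x78x21 mm, one of four that fill the caddy (170x170 mm, rim 20 mm high) two by two, centres 79 mm apart, order varies. In its top a small round well, 50 mm diameter (one of two alike, for either reel), 8 mm deep, cork floor. Origin: centre of its underside, 5 mm above the bench; well floor 13 mm, block top 21 mm above it; z up, x and y along the sides.
- reel_well_b: Fixed block of light wood, 78x78x21 mm, one of four that fill the caddy (170x170 mm, rim 20 mm high) two by two, centres 79 mm apart, order varies. In its top a small round well, 50 mm diameter (one of two alike, for either reel), 8 mm deep, cork floor. Origin: centre of its underside, 5 mm above the bench; well floor 13 mm, block top 21 mm above it; z up, x and y along the sides.
- tin_well: Fixed block of light wood, 78x78x21 mm, one of four that fill the caddy (170x170 mm, rim 20 mm high) two by two, centres 79 mm apart, order varies. In its top a large round well, 62 mm diameter, 8 mm deep, cork floor. Origin: centre of its underside, 5 mm above the bench; well floor 13 mm, block top 21 mm above it; z up, x and y along the sides.
- wax_well: Fixed block of light wood, 78x78x21 mm, one of four that fill the caddy (170x170 mm, rim 20 mm high) two by two, centres 79 mm apart, order varies. In its top a rectangular well, 47 mm along x and 61 mm along y, 8 mm deep, cork floor. Origin: centre of its underside, 5 mm above the bench; well floor 13 mm, block top 21 mm above it; z up, x and y along the sides.
There are look-alikes about, which are no part of the job. What is shaped like the reel_a but red or turquoise is not meant. Of the things shaped like the tin, the grey one is meant.

How it is judged:
At the end, for the whole second after the job is handed in: One upright reel on the floor of each small round well (within 12 mm of centre), tin flat in the large round well (13 mm), wax flat in the rectangular well (15 mm, long side along it within 0.45 rad); tilts under 0.12 rad, all at rest; eraser and machine spool within 30 mm of their starts (((horizontal distance between reel_a and reel_well_a below 0.012 m and z of reel_a in the frame of reel_well_a between 0.009 and 0.016 m and horizontal distance between reel_b and reel_well_b below 0.012 m and z of reel_b in the frame of reel_well_b between 0.009 and 0.016 m) or (horizontal distance between reel_a and reel_well_b below 0.012 m and z of reel_a in the frame of reel_well_b between 0.009 and 0.016 m and horizontal distance between reel_b and reel_well_a below 0.012 m and z of reel_b in the frame of reel_well_a between 0.009 and 0.016 m)) and horizontal distance between tin and tin_well below 0.013 m and z of tin in the frame of tin_well between 0.009 and 0.016 m and horizontal distance between wax and wax_well below 0.015 m and z of wax in the frame of wax_well between 0.009 and 0.016 m and angle between the y axis of wax and the y axis of wax_well, either way round below 0.45 rad and angle between each of reel_a, reel_b, tin, wax's own z axis and vertical below 0.12 rad and linear speed of each of reel_a, reel_b, tin, wax below 0.02 m/s and distance of each of rubber, machine_spool from where it was at the start of the episode below 0.03 m); the robot touches nothing.
It fails at once if the eraser or the machine spool is carried off or knocked more than 50 mm (distance of any of rubber, machine_spool from where it was at the start of the episode above 0.05 m).
It also fails if it takes over 102 s, if anything falls off the work surface, if the arm or the gripper's body presses on something with over 40 N, if the wrist force passes 120 N, or if a joint passes its speed limit or range.

ROBOT

A 7-joint arm with a two-finger parallel gripper is mounted at the origin on a cart in front of the work surface, level with it; the furniture and walls round the work are solid. World frame = base frame: x ahead of the robot, y to its left, z up, the work surface at z = 0. Lengths are in m, angles in rad, forces in N, time in s.
With the tool pointing down it reaches from about 0.4 to 0.875 m from the base axis. Payload 19.3 kg.
Tool frame: the origin (TCP) lies at the very end of the fingers, on their centre line; the grasp point (between the pads) lies 19 mm behind it; z points along the fingers, y is the line along which they close (so a half turn about z gives the same grasp; the last joint's range is limited). The gripper opens to 85 mm and grips with 20 to 120 N. Pads are 22 mm wide; open, the fingers measure 114 mm over their backs; the gripper's body (76 mm by 85 mm) begins 54 mm behind the grasp point. The pads swing forward as they close: fully open they stand 13 mm farther back than shut.
Start: joints at [1.085, 0.521, -0.036, 1.599, 0.021, 1.021, -0.113], TCP at [0.252, -0.572, 0.211] pointing down, gripper open.
Joint ranges: [-2.91, 2.91], [-0.3, 2.13], [-1.5, 1.42], [0.17, 2.43], [-1.26, 4.41], [0.16, 1.93], [-2.52, 2.52]. Speed limits (rad/s): [1.89, 1.89, 2.39, 2.39, 3.01, 3.01, 3.01].

INTERFACE

Orientations are given as [roll, pitch, yaw] about the fixed x, y, z axes, in that order (R = Rz(yaw) Ry(pitch) Rx(roll)).
In Python, from workcell import bot gives the robot as it stands.
- The arm moves only by the tool carry_out, never from a script. Its argument "rows" is a list that holds one entry, the list of rows, each a list of 4 numbers: the shift along the tool's x, y, z in m, then the turn about the tool's z in degrees. In form: [[[x, y, z, twist], ...]]. A call has 1 to 12 rows; each row is the pose to reach, as a shift and turn from the pose commanded when the call began, along the tool's axes at that moment; what a row does not reach only later rows make up. A row lasts 1/12 s, in which the tool goes at most 41.7 mm and 7.16 degrees, less where a joint would pass 70% of its speed; a pose out of reach is approached as far as the arm can. A call with a gripper value outside its range is refused whole. "grip" is the finger opening in m, from 0 to 0.0854, set as the call begins (left out, the last holds). The fingers move at their own pace and stop on an object; "grip_force" is the grip in N (left out, the last holds). Time passes only in rows, so rows that repeat a pose let the fingers close. It gives the time, the measured TCP pose, the force, the opening and the grip force at its end, in the units of the state.
- bot.observe(): the state, without advancing time (a new reading comes with each control period).
- bot.grab_frame(name): name is "side" or "top" or "wrist"; returns a dict with "pixels" (480x640x3 uint8, red, green, blue), "K" (3x3 intrinsics, pixels), "pose" (4x4, takes a point from camera to world coordinates). Camera axes: x right, y down, z forward; pixel columns grow to the right and rows downward; lengths in m; the calibration is good to about 2 mm. A picture is of the moment at which its call begins. There is no depth.
- bot.job_done(): hands the job in; it is judged then, once.
Trained networks look in a picture, given as the dict that the camera call returned (one of the last four; its "shot" number tells which), for a name from the list of things; names that differ only in an ending like _2 or _b are one class to them, and where a whole thing is asked for, a point or a joint stands for the part that bears it (a point fixed in the world has none). Each returns a list of dicts, best first, with "conf" (0 to 1); they miss things now and then, are a little off and sometimes report something else, mostly with a low value. They report only what shows in the picture. A call takes as long as a camera call. They do not tell look-alikes from the thing itself.
- bot.look_for(picture, label): "position" ([column, row] in pixels, amid what is visible of it).
- bot.regions_of(picture, label): "region" (480x640 bool, what is visible of it) and "position" ([column, row] in pixels, amid what is visible of it).
- bot.spot_point(picture, label): "position" ([column, row] in pixels: a listed point, or the origin of a listed thing).
The state is a dict: "clock": time; "qpos": joint angles; "qd": joint speeds; "joint_efforts": joint torques, N m; "position": TCP position; "tool_rot": TCP orientation; "force": force on the tool from outside, world axes, zero at the start; "moment": the same for the moment, N m; "grip_width": finger opening in m; "finger_force": force on a finger pad.
Only numpy, scipy, OpenCV 4.12 (cv2) and the standard library are available. Lean on these libraries where they do the work, as an engineer would, in place of code of your own. Each camera call takes 0.05 s, during which the arm holds its last target. There are 200 camera calls.

## Working session

There is one attempt and no reset: what is moved stays moved. The work goes in short steps, Python scripts to look and compute and a tool call to move; the robot and the scene stay as the last step left them, time stands still between calls to the robot, and variables do not carry over. Pictures are saved under pics/ and viewed, at most 14 in all, crops included, and the job is handed in when it is done.

Besides the shell and the picture viewer there is one more tool, called after "Call:" by a JSON object that holds its "api" and its "payload", one argument or row to a line. carry_out: Moves the arm, as the interface text tells. Its arguments: {"type":"object","properties":{"rows":{"type":"array","items":{"type":"array","items":{"type":"array","items":{"type":"number"}}}},"grip":{"type":"number"},"grip_force":{"type":"number"}},"required":["rows"]}

```bash
mkdir -p pics; ls; cat > h.py <<'E'
import numpy as np, cv2
from workcell import bot
def save(f,n,crop=None,s=1):
    p=f["pixels"]
    if crop: a,b,c,d=crop; p=p[b:d,a:c]
    p=cv2.resize(p,None,fx=s,fy=s,interpolation=cv2.INTER_CUBIC)
    cv2.imwrite(f"pics/{n}.png",p[:,:,::-1])
def ray(f,uv):
    d=np.linalg.inv(f["K"])@[uv[0],uv[1],1]; P=f["pose"]; return P[:3,3],P[:3,:3]@d
def atz(f,uv,z):
    o,d=ray(f,uv); return o+d*(z-o[2])/d[2]
def tri(fs,uvs):
    A=np.zeros((3,3));b=np.zeros(3)
    for f,uv in zip(fs,uvs):
        o,d=ray(f,uv); d=d/np.linalg.norm(d); M=np.eye(3)-np.outer(d,d); A+=M;b+=M@o
    return np.linalg.solve(A,b)
def proj(f,X):
    P=f["pose"]; c=P[:3,:3].T@(np.array(X)-P[:3,3]); q=f["K"]@c; return q[:2]/q[2]
E
python3 - <<'E'
from h import *
np.set_printoptions(precision=3,suppress=True)
t=bot.grab_frame("top");s=bot.grab_frame("side")
save(t,"top");save(s,"side")
for n,f in(("top",t),("side",s)):
    print(n,f["pose"][:3,3],f["K"][0,0])
    for l in["reel_a","tin","wax","rubber","machine_spool","reel_well_a","tin_well","wax_well"]:
        print(l,[(np.round(d["position"]).tolist(),round(d["conf"],2)) for d in bot.spot_point(f,l)])
print({k:v for k,v in bot.observe().items() if k in("clock","position","tool_rot","grip_width","force")})
E
```

```text
pics
top [0.492 0.132 1.491] 593.474529803257
reel_a [([484.0, 279.0], 0.66), ([171.0, 264.0], 0.56), ([330.0, 221.0], 0.51), ([146.0, 281.0], 0.5), ([207.0, 273.0], 0.48)]
tin [([473.0, 201.0], 0.71), ([439.0, 224.0], 0.51)]
wax [([260.0, 269.0], 0.47)]
rubber [([445.0, 276.0], 0.46)]
machine_spool [([252.0, 216.0], 0.74), ([441.0, 223.0], 0.58)]
reel_well_a [([340.0, 254.0], 0.96), ([333.0, 220.0], 0.64)]
tin_well [([372.0, 247.0], 0.83)]
wax_well [([366.0, 222.0], 0.69)]
side [0.484 1.256 0.966] 498.349067401434
reel_a [([351.0, 378.0], 0.81), ([334.0, 357.0], 0.71), ([350.0, 179.0], 0.67), ([345.0, 330.0], 0.51)]
tin [([300.0, 181.0], 0.7), ([310.0, 196.0], 0.51)]
wax [([338.0, 287.0], 0.6)]
rubber [([354.0, 194.0], 0.59)]
machine_spool [([295.0, 291.0], 0.86)]
reel_well_a [([326.0, 239.0], 0.79), ([304.0, 243.0], 0.68)]
tin_well [([328.0, 223.0], 0.71), ([309.0, 197.0], 0.69)]
wax_well [([301.0, 227.0], 0.68)]
{'clock': 0.9, 'position': array([ 0.252, -0.572,  0.211]), 'tool_rot': array([-3.142, -0.   ,  0.416]), 'force': array([ 0.131, -0.464,  0.854]), 'grip_width': 0.08523742452471243}
```

View images.

```bash
python3 - <<'E'
import cv2
a=cv2.imread("pics/top.png")[170:310,120:520]; cv2.imwrite("pics/topc.png",cv2.resize(a,None,fx=2,fy=2,interpolation=2))
b=cv2.imread("pics/side.png")[150:410,200:460]; cv2.imwrite("pics/sidec.png",cv2.resize(b,None,fx=2.3,fy=2.3,interpolation=2))
E
```

```text
(no output)
```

View pics/topc.png

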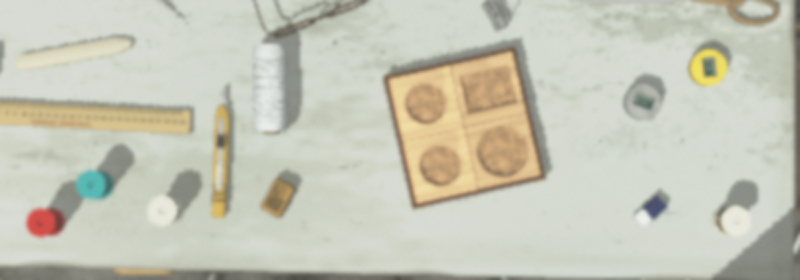

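View pics/sidec.png

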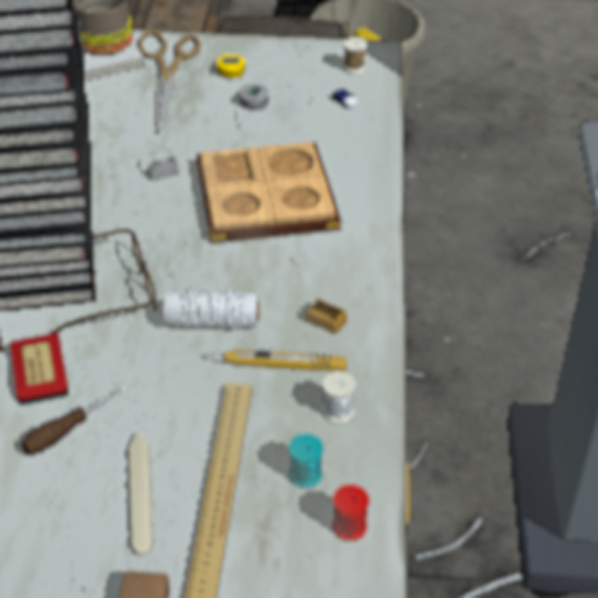

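The top view shows the following (full-image px):
- **White reel-shaped things:** white at (201,275), brown at (487,280), turquoise at (166,262) and red at (141,281). I want the white and brown ones. The brown one has brown thread in the side view at (354,173).
- **Tins:** grey at (441,220) and yellow at (475,203). I want the grey one.
- **Wax:** ochre block at (259,268).
- **Caddy wells:** rectangular upper right, large round lower right, small round ones on the left.

```bash
python3 - <<'E'
from h import *
np.set_printoptions(precision=3,suppress=True)
t=bot.grab_frame("top");s=bot.grab_frame("side")
save(t,"t2",(420,190,510,300),5)
W={"reel_w":("reel_a",(207,275),(347,325)),"reel_br":("reel_a",(487,280),(354,178)),"tin":("tin",(441,222),(309,195)),"wax":("wax",(259,268),(342,287)),
"rubber":("rubber",(445,275),(352,193)),"spool":("machine_spool",(253,214),(292,288)),
"wA":("reel_well_a",(333,221),(304,241)),"wB":("reel_well_a",(340,253),(328,237)),"tw":("tin_well",(371,246),(327,221)),"ww":("wax_well",(365,216),(301,224))}
c={}
for n,(l,a,b) in W.items():
    p=[]
    for f,g,k in((t,a,"t"),(s,b,"s")):
        if (l,k) not in c: c[l,k]=bot.spot_point(f,l)
        L=[d["position"] for d in c[l,k] if np.hypot(*(np.array(d["position"])-g))<12]
        p.append(L[0] if L else None)
    X=tri((t,s),p) if all(q is not None for q in p) else None
    zz=.005 if n in("wA","wB","tw","ww") else 0
    print(n,X,[atz(f,q,zz)[:2] if q is not None else None for f,q in zip((t,s),p)])
for l,g in(("wax",(259,268)),("rubber",(445,275)),("tin",(441,220))):
    for d in bot.regions_of(t,l):
        if np.hypot(*(np.array(d["position"])-g))<12:
            m=d["region"].astype(np.uint8); P=np.argwhere(m)[:,::-1].astype(np.float32)
            r=cv2.minAreaRect(P); q=cv2.boxPoints(r); q=np.array([atz(t,v,.015)[:2] for v in q]); e=q[1]-q[0],q[2]-q[1]
            print(l,r[1],q.mean(0),[ (np.linalg.norm(v),np.arctan2(v[1],v[0])) for v in e]); break
print(bot.observe()["clock"])
E
```

```text
reel_w None [None, array([0.484, 0.426])]
reel_br [ 0.491 -0.288 -0.006] [array([ 0.492, -0.286]), array([ 0.49 , -0.278])]
tin None [None, array([ 0.632, -0.164])]
wax [0.5   0.282 0.001] [array([0.498, 0.282]), array([0.501, 0.281])]
rubber [ 0.498 -0.187 -0.011] [array([ 0.494, -0.184]), array([ 0.501, -0.17 ])]
spool [ 0.632  0.304 -0.011] [array([0.631, 0.303]), array([0.63 , 0.314])]
wA [ 0.627  0.098 -0.001] [array([0.62 , 0.098]), array([0.631, 0.106])]
wB [ 0.552  0.086 -0.001] [array([0.547, 0.086]), array([0.557, 0.094])]
tw [0.561 0.008 0.012] [array([0.562, 0.008]), array([ 0.56 , -0.001])]
ww [ 0.644  0.028 -0.002] [array([0.641, 0.028]), array([0.645, 0.037])]
wax (12.521980285644531, 16.994115829467773) [0.502 0.284] [(np.float64(0.042070386902724036), np.float64(-0.4371340252697646)), (np.float64(0.031206374202476652), np.float64(-2.0115116906501718))]
rubber (9.192387580871582, 16.26345443725586) [ 0.497 -0.178] [(np.float64(0.04058368241087547), np.float64(-0.7712266749540734)), (np.float64(0.02263441249790061), np.float64(-2.3413991332820814))]
1.95
```

View pics/t2.png

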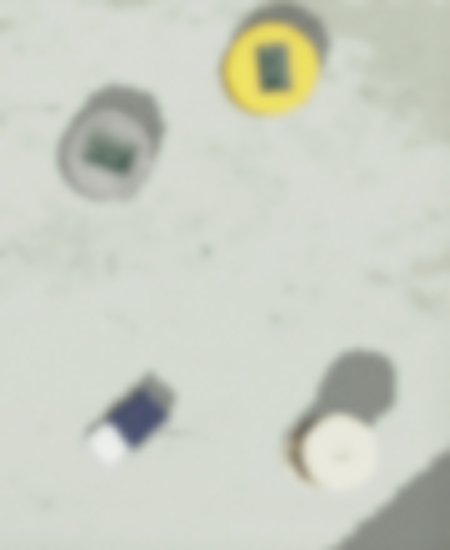

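The enlarged crop confirms the grey tin at top px ~(441,220), the brown reel at ~(487,280), and the eraser between them. I'll move over the brown reel first.

```bash
cat >> h.py <<'E'
from scipy.spatial.transform import Rotation as Ro
def shift(X,yaw=None):
    o=bot.observe(); R=Ro.from_euler("xyz",o["tool_rot"]).as_matrix(); y=o["tool_rot"][2]
    s=R.T@(np.array(X)-o["position"]); yaw=y if yaw is None else yaw
    tw=-np.degrees((yaw-y+np.pi/2)%np.pi-np.pi/2)
    print("shift",np.round(s,4),"twist",round(tw,1),"yaw",round(y,3),"t",round(o["clock"],2))
E
python3 -c "
from h import *
shift((.47,-.29,.24)); shift((.47,-.29,.24),0)"
```

```text
shift [ 0.3128 -0.1698 -0.0289] twist -0.0 yaw 0.416 t 1.95
shift [ 0.3128 -0.1698 -0.0289] twist 23.8 yaw 0.416 t 1.95
```

Call:
{"api": "carry_out", "payload": {
  "rows": [
    [[0.313,-0.17,-0.029,0],[0.313,-0.17,-0.029,0],[0.313,-0.17,-0.029,0],[0.313,-0.17,-0.029,0],[0.313,-0.17,-0.029,0],[0.313,-0.17,-0.029,0],[0.313,-0.17,-0.029,0],[0.313,-0.17,-0.029,0],[0.313,-0.17,-0.029,0],[0.313,-0.17,-0.029,0],[0.313,-0.17,-0.029,0],[0.313,-0.17,-0.029,0]]
  ],
  "grip": 0.0854,
  "grip_force": 40
}}

```text
clock: 2.95
position: [0.4696, -0.2904, 0.24]
tool_rot: [3.141, 0.0, 0.415]
force: [-1.2, 0.4, 0.6]
grip_width: 0.0854
finger_force: 0.0
```

```bash
python3 - <<'E'
from h import *
np.set_printoptions(precision=3,suppress=True)
f=bot.grab_frame("wrist"); save(f,"w1")
print(f["pose"],f["K"][0])
for l in("reel_a","rubber"):
    for d in bot.spot_point(f,l): print(l,d["position"],d["conf"],atz(f,d["position"],0))
print(bot.observe()["position"],bot.observe()["tool_rot"])
shift((.491,-.288,.1))
E
```

```text
[[ 0.403 -0.864 -0.301  0.548]
 [-0.915 -0.381 -0.132 -0.256]
 [-0.     0.329 -0.944  0.404]
 [ 0.     0.     0.     1.   ]] [412.297   0.    318.615]
reel_a [309.8, 162.7] 0.62 [ 0.486 -0.273  0.   ]
rubber [219.9, 110.4] 0.9 [ 0.497 -0.177  0.   ]
[ 0.469 -0.291  0.24 ] [3.142 0.    0.414]
shift [0.021 0.006 0.14 ] twist -0.0 yaw 0.414 t 3.1
```

View pics/w1.png

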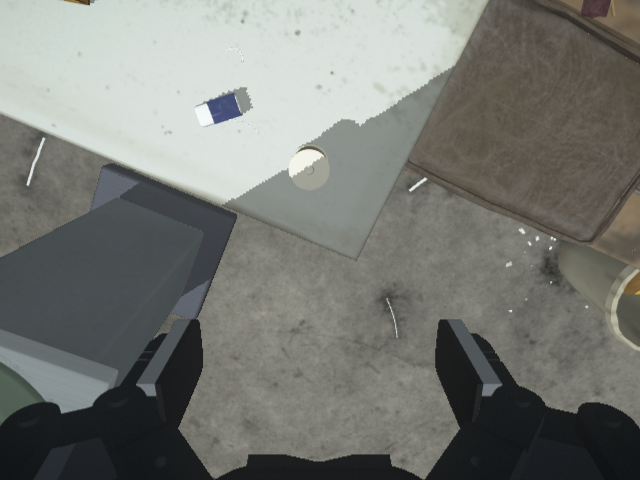

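The wrist view shows the reel's top flange centred at ~(309,169), near the bench corner, with the eraser at (220,108).

```bash
python3 - <<'E'
from h import *
np.set_printoptions(precision=4,suppress=True)
w=bot.grab_frame("wrist");t=bot.grab_frame("top")
def c(f,g,l="reel_a"):
    for d in bot.regions_of(f,l):
        if np.hypot(*(np.array(d["position"])-g))<15:
            P=np.argwhere(d["region"])[:,::-1]; return P.min(0),P.max(0),P.mean(0)
print(c(w,(309,169)),c(t,(487,280)))
uvw=(309,169.5); uvt=(420+342/5-.4,190+452/5-.4)
print(atz(w,uvw,.045),atz(t,uvt,.045),tri((w,t),(uvw,uvt)))
E
```

```text
(array([288, 143]), array([328, 189]), array([308.1926, 166.0887])) (array([475, 273]), array([494, 287]), array([484.4297, 279.8715]))
[ 0.4872 -0.2736  0.045 ] [ 0.4856 -0.2766  0.045 ] [ 0.4868 -0.2742  0.0502]
```

```bash
python3 -c "
from h import *
shift((.487,-.274,.014))"
```

```text
shift [ 0.0223 -0.0079  0.226 ] twist -0.0 yaw 0.415 t 3.3
```

Call:
{"api": "carry_out", "payload": {
  "rows": [
    [[0.022,-0.008,0.04,0],[0.022,-0.008,0.08,0],[0.022,-0.008,0.12,0],[0.022,-0.008,0.15,0],[0.022,-0.008,0.18,0],[0.022,-0.008,0.2,0],[0.022,-0.008,0.215,0],[0.022,-0.008,0.226,0],[0.022,-0.008,0.226,0]]
  ]
}}

```text
clock: 4.05
position: [0.486, -0.2732, 0.0122]
tool_rot: [-3.14, 0.002, 0.416]
force: [-1.0, 0.3, -0.7]
grip_width: 0.0852
finger_force: 0.0
```

Call:
{"api": "carry_out", "payload": {
  "rows": [
    [[0,0,0,0],[0,0,0,0],[0,0,0,0],[0,0,0,0],[0,0,0,0],[0,0,0,0],[0,0,0,0],[0,0,0,0]]
  ],
  "grip": 0.02
}}

```text
clock: 4.72
position: [0.4875, -0.2738, 0.0151]
tool_rot: [3.141, -0.001, 0.416]
force: [-1.1, 1.6, 9.7]
grip_width: 0.034
finger_force: 38.8
```

Call:
{"api": "carry_out", "payload": {
  "rows": [
    [[0,0,-0.02,0],[0,0,-0.05,0],[0,0,-0.09,0],[0,0,-0.13,0],[0,0,-0.17,0],[0,0,-0.21,0],[0,0,-0.226,0]]
  ]
}}

```text
clock: 5.3
position: [0.4883, -0.2743, 0.246]
tool_rot: [3.137, -0.004, 0.416]
force: [0.7, -0.5, 0.6]
grip_width: 0.0338
finger_force: 40.1
```

```bash
python3 -c "
from h import *
f=bot.grab_frame('wrist'); save(f,'w2')
print(bot.observe()['grip_width'],bot.observe()['position'])
shift((.52,0.085,.25))"
```

```text
0.034184913539570705 [ 0.48884468 -0.27456992  0.2468643 ]
shift [ 0.1736 -0.3164 -0.0042] twist -0.0 yaw 0.415 t 5.35
```

View pics/w2.png

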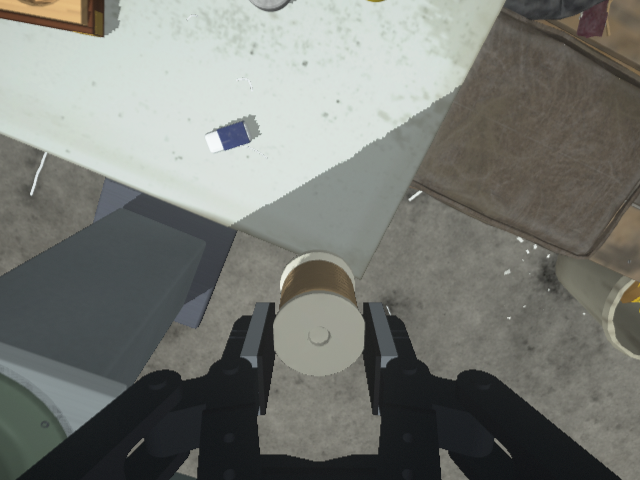

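The brown reel is held upright at (318,310), so I'll view the caddy from near.

```bash
python3 -c "
from h import *
shift((.54,0.05,.29),.2)"
```

```text
shift [ 0.178  -0.276  -0.0439] twist 12.3 yaw 0.415 t 5.35
```

Call:
{"api": "carry_out", "payload": {
  "rows": [
    [[0.178,-0.276,-0.044,12],[0.178,-0.276,-0.044,12],[0.178,-0.276,-0.044,12],[0.178,-0.276,-0.044,12],[0.178,-0.276,-0.044,12],[0.178,-0.276,-0.044,12],[0.178,-0.276,-0.044,12],[0.178,-0.276,-0.044,12],[0.178,-0.276,-0.044,12],[0.178,-0.276,-0.044,12],[0.178,-0.276,-0.044,12],[0.178,-0.276,-0.044,12]]
  ]
}}

```text
clock: 6.35
position: [0.5382, 0.0495, 0.2841]
tool_rot: [3.141, 0.0, 0.205]
force: [-0.2, -0.9, -0.6]
grip_width: 0.0337
finger_force: 40.1
```

```bash
python3 - <<'E'
from h import *
np.set_printoptions(precision=4,suppress=True)
f=bot.grab_frame("wrist"); save(f,"w3")
for l in("reel_well_a","tin_well","wax_well"):
    for d in bot.spot_point(f,l): print(l,d["position"],round(d["conf"],2),atz(f,d["position"],.005))
print(bot.observe()["position"],bot.observe()["tool_rot"])
E
```

```text
reel_well_a [287.5, 160.3] 0.77 [0.5493 0.0862 0.005 ]
reel_well_a [504.9, 251.0] 0.7 [ 0.498  -0.1777  0.005 ]
reel_well_a [278.4, 84.1] 0.62 [0.6227 0.1089 0.005 ]
reel_well_a [359.0, 80.7] 0.29 [0.6423 0.0301 0.005 ]
tin_well [361.2, 160.1] 0.92 [0.5656 0.0091 0.005 ]
[0.5383 0.0499 0.2841] [3.1415 0.0001 0.2049]
```

View pics/w3.png

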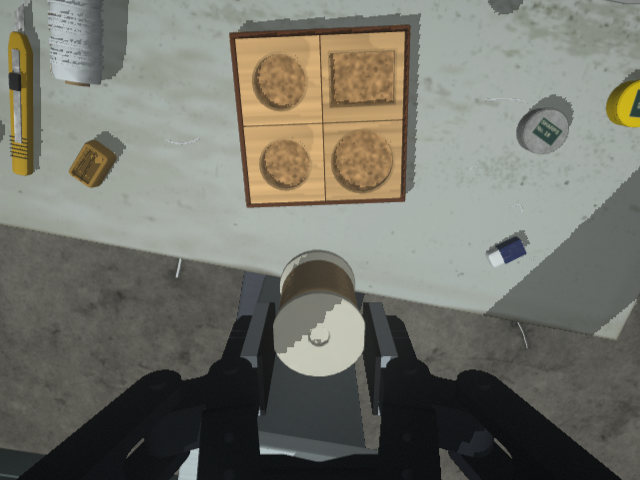

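The caddy's rim corners are at (231,34), (411,27), (405,203) and (247,207). Small wells are at (280,82) and (286,163), the tin well at (362,160), and the wax well at (362,76) with its long side running left-right. The grey tin is at (545,131), the wax at (92,164) and the eraser at (507,250).

```bash
cat > caddy.py <<'E'
from h import *
np.set_printoptions(precision=4,suppress=True)
f=bot.grab_frame("wrist");t=bot.grab_frame("top")
C=[(231,34),(411,27),(405,203),(247,207)]
Q=np.array([atz(f,c,.02) for c in C])[:,:2]
print(Q,np.linalg.norm(Q-np.roll(Q,-1,0),axis=1),"centre",Q.mean(0))
Wl=[(280,82),(362,76),(362,160),(286,163)]
B=np.array([atz(f,c,.026) for c in Wl])[:,:2]; print(B,B.mean(0))
# top-view same features, refined by template-free manual px (from 2x crop)
T=[(120+a/2-.25,170+b/2-.25) for a,b in[(386,75),(515,48),(545,178),(414,207)]]
for c,u in zip(C,T): print("tri",tri((f,t),(c,u)))
e=(Q[1]-Q[0])+(Q[2]-Q[3]); e2=(Q[0]-Q[3])+(Q[1]-Q[2])
print("yaw x",np.arctan2(e2[1],e2[0]),"yaw -y",np.arctan2(e[1],e[0])+np.pi/2)
for d in bot.regions_of(f,"tin"):print("tin",d["position"],d["conf"],atz(f,d["position"],.015))
for d in bot.regions_of(f,"wax"):print("wax",d["position"],d["conf"],atz(f,d["position"],.012))
for u,v in(((120+643/2,170+100/2),(545,131)),):print(tri((f,t),(v,u)))
E
python3 caddy.py
```

```text
[[ 0.6573  0.1592]
 [ 0.6974 -0.0047]
 [ 0.5328 -0.0451]
 [ 0.494   0.1197]] [0.1688 0.1694 0.1693 0.1679] centre [0.5954 0.0573]
[[0.625  0.1063]
 [0.6462 0.0305]
 [0.5687 0.0116]
 [0.5499 0.0868]] [0.5975 0.0588]
tri [0.6543 0.1529 0.049 ]
tri [ 0.6968 -0.0067  0.0134]
tri [ 0.5326 -0.0462  0.0177]
tri [0.4945 0.1171 0.0245]
yaw x 0.23897115027791255 yaw -y 0.23547044014011775
tin [625.6, 107.0] 0.85 [ 0.6724 -0.2362  0.015 ]
tin [541.9, 127.9] 0.7 [ 0.6362 -0.1617  0.015 ]
wax [93.5, 165.4] 0.77 [0.5036 0.2863 0.012 ]
[ 0.6337 -0.1705  0.0062]
```

```bash
python3 -c "
from h import *
shift((.625,.1057,.034),.237)"
```

```text
shift [ 0.0961 -0.0363  0.2501] twist -1.8 yaw 0.206 t 6.75
```

Call:
{"api": "carry_out", "payload": {
  "rows": [
    [[0.032,-0.012,0.03,-2],[0.064,-0.024,0.06,-2],[0.096,-0.036,0.1,-2],[0.096,-0.036,0.14,-2],[0.096,-0.036,0.175,-2],[0.096,-0.036,0.205,-2],[0.096,-0.036,0.225,-2],[0.096,-0.036,0.238,-2],[0.096,-0.036,0.245,-2],[0.096,-0.036,0.25,-2],[0.096,-0.036,0.25,-2],[0.096,-0.036,0.25,-2]]
  ]
}}

```text
clock: 7.75
position: [0.6257, 0.1058, 0.0353]
tool_rot: [3.142, -0.002, 0.241]
force: [-0.3, -0.5, 0.1]
grip_width: 0.0339
finger_force: 40.1
```

```bash
python3 -c "
from h import *
f=bot.grab_frame('wrist'); save(f,'w4')
o=bot.observe();print(o['position'],o['force'])"
```

```text
[0.62574745 0.10577005 0.03549879] [-0.76562475  0.90388695 -0.12945992]
```

View pics/w4.png

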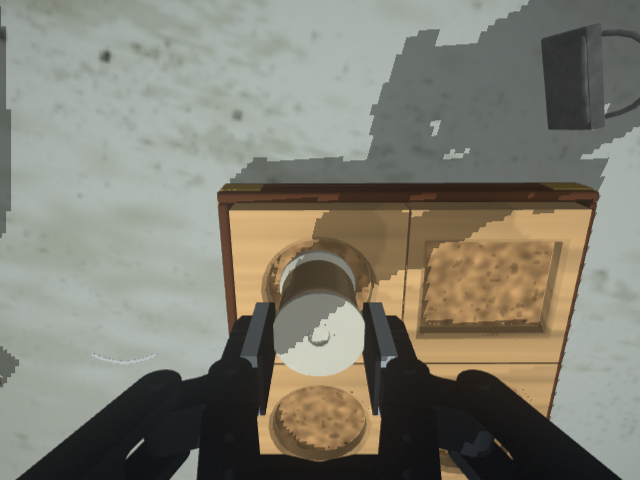

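The reel at (318,310) sits within the well (circle around (318,285)). I'll lower the last millimetres until contact.

Call:
{"api": "carry_out", "payload": {
  "rows": [
    [[0,0,0.001,0],[0,0,0.002,0],[0,0,0.003,0],[0,0,0.003,0],[0,0,0.003,0]]
  ]
}}

```text
clock: 8.22
position: [0.626, 0.106, 0.033]
tool_rot: [3.142, -0.003, 0.241]
force: [-4.8, -0.7, 22.0]
grip_width: 0.034
finger_force: 42.2
```

Call:
{"api": "carry_out", "payload": {
  "rows": [
    [[0,0,-0.001,0],[0,0,-0.001,0],[0,0,-0.001,0],[0,0,-0.001,0],[0,0,-0.001,0]]
  ],
  "grip": 0.06
}}

```text
clock: 8.63
position: [0.6249, 0.1056, 0.032]
tool_rot: [-3.142, 0.0, 0.241]
force: [-0.1, -0.1, 0.2]
grip_width: 0.0601
finger_force: 0.0
```

Call:
{"api": "carry_out", "payload": {
  "rows": [
    [[0,0,-0.01,0],[0,0,-0.03,0],[0,0,-0.06,0],[0,0,-0.09,0],[0,0,-0.12,0],[0,0,-0.15,0],[0,0,-0.18,0],[0,0,-0.2,0],[0,0,-0.2,0]]
  ]
}}

```text
clock: 9.38
position: [0.6266, 0.1061, 0.2375]
tool_rot: [3.141, -0.007, 0.241]
force: [-0.2, 0.2, 0.7]
grip_width: 0.0594
finger_force: 0.0
```

```bash
python3 - <<'E'
from h import *
np.set_printoptions(precision=4,suppress=True)
f=bot.grab_frame('wrist'); save(f,'w5')
for d in bot.spot_point(f,"reel_a"):print(d["position"],d["conf"],atz(f,d["position"],.018))
# go for tin: 0.635,-.167
shift((.60,-.165,.235),.237)
E
```

```text
[321.4, 189.7] 0.74 [0.6284 0.1044 0.018 ]
shift [-0.089   0.2569 -0.0019] twist 0.2 yaw 0.241 t 9.48
```

View pics/w5.png

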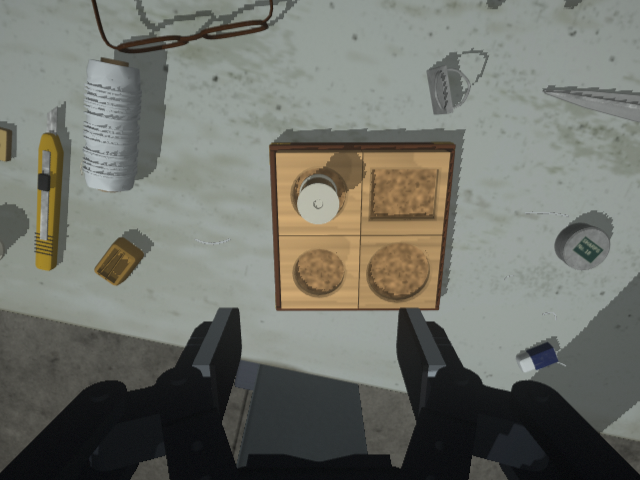

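The brown reel stands in its well at (318,190). The tin is grey, right way up (label on top), at (586,247).

Call:
{"api": "carry_out", "payload": {
  "rows": [
    [[-0.089,0.257,0,0],[-0.089,0.257,0,0],[-0.089,0.257,0,0],[-0.089,0.257,0,0],[-0.089,0.257,0,0],[-0.089,0.257,0,0],[-0.089,0.257,0,0],[-0.089,0.257,0,0],[-0.089,0.257,0,0]]
  ],
  "grip": 0.0854
}}

```text
clock: 10.23
position: [0.5991, -0.1665, 0.2311]
tool_rot: [-3.141, 0.002, 0.239]
force: [-0.3, 1.1, -0.9]
grip_width: 0.0855
finger_force: 0.0
```

```bash
python3 - <<'E'
from h import *
np.set_printoptions(precision=4,suppress=True)
f=bot.grab_frame('wrist'); save(f,"w6")
for d in bot.regions_of(f,"tin"):
    P=np.argwhere(d["region"])[:,::-1]; c=f["pixels"][tuple(P.mean(0).astype(int)[::-1])]
    (x,y),r=cv2.minEnclosingCircle(P.astype(np.float32))
    print(d["position"],d["conf"],np.median(f["pixels"][d["region"]],axis=0),P.min(0),P.max(0),atz(f,d["position"],.015),atz(f,(x,y),.0105))
t=bot.grab_frame("top")
for d in bot.regions_of(t,"tin"): 
    P=np.argwhere(d["region"])[:,::-1];print(d["position"],P.min(0),P.max(0),atz(t,d["position"],.015))
print(bot.observe()["position"])
E
```

```text
[427.3, 126.5] 0.71 [196. 174.  36.] [400  99] [453 152] [ 0.678  -0.2465  0.015 ] [ 0.6785 -0.2472  0.0105]
[328.3, 152.5] 0.56 [129. 133. 130.] [302 128] [351 178] [ 0.6348 -0.1661  0.015 ] [ 0.6332 -0.1641  0.0105]
[362.7, 216.8] [345 196] [381 233] [0.6361 0.0281 0.015 ]
[441.1, 218.0] [432 211] [449 224] [ 0.6373 -0.1676  0.015 ]
[448.2, 276.5] [437 268] [452 282] [ 0.492  -0.1864  0.015 ]
[ 0.6    -0.1637  0.2318]
```

View pics/w6.png

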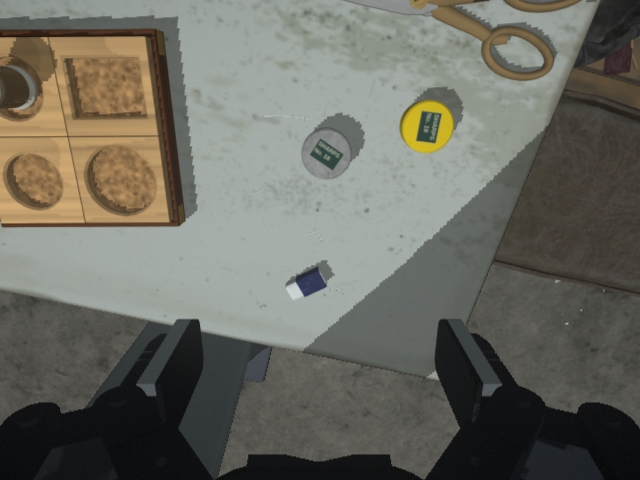

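The grey tin is at (327,153), with yellow to its right. It measures at (0.635,-0.1655).

```bash
python3 -c "
from h import *
shift((.635,-.1655,.007))"
```

```text
shift [0.0336 0.0104 0.2248] twist -0.0 yaw 0.243 t 10.43
```

Call:
{"api": "carry_out", "payload": {
  "rows": [
    [[0.034,0.01,0.04,0],[0.034,0.01,0.08,0],[0.034,0.01,0.12,0],[0.034,0.01,0.155,0],[0.034,0.01,0.185,0],[0.034,0.01,0.205,0],[0.034,0.01,0.217,0],[0.034,0.01,0.225,0],[0.034,0.01,0.225,0],[0.034,0.01,0.225,0]]
  ]
}}

```text
clock: 11.27
position: [0.636, -0.1665, 0.008]
tool_rot: [3.141, -0.001, 0.242]
force: [-0.3, -0.3, 0.3]
grip_width: 0.0855
finger_force: 0.0
```

Call:
{"api": "carry_out", "payload": {
  "rows": [
    [[0,0,0,0],[0,0,0,0],[0,0,0,0],[0,0,0,0],[0,0,0,0],[0,0,0,0],[0,0,0,0]]
  ],
  "grip": 0.03
}}

```text
clock: 11.85
position: [0.6353, -0.1668, 0.0071]
tool_rot: [-3.142, -0.0, 0.241]
force: [0.2, 0.0, -0.2]
grip_width: 0.03
finger_force: 0.0
```

Call:
{"api": "carry_out", "payload": {
  "rows": [
    [[0,0,-0.01,0],[0,0,-0.03,0],[0,0,-0.06,0],[0,0,-0.09,0],[0,0,-0.11,0],[0,0,-0.12,0],[0,0,-0.12,0]]
  ]
}}

```text
clock: 12.43
position: [0.6365, -0.167, 0.13]
tool_rot: [3.14, -0.003, 0.241]
force: [-0.3, -0.3, -0.6]
grip_width: 0.0298
finger_force: 0.0
```

```bash
python3 -c "
from h import *
f=bot.grab_frame('wrist'); save(f,'w7')
shift((.5669,.0103,.127),.237)"
```

```text
shift [-0.0245 -0.1884  0.0009] twist 0.2 yaw 0.241 t 12.48
```

View pics/w7.png

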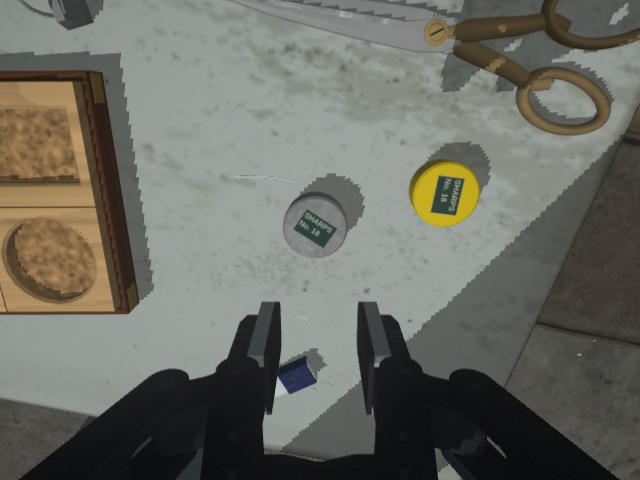

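The tin is untouched at (315,225). The fingers closed without meeting it, so I'll check the geometry.

```bash
python3 - <<'E'
from h import *
np.set_printoptions(precision=4,suppress=True)
f=bot.grab_frame('wrist');t=bot.grab_frame("top");s=bot.grab_frame("side")
o=bot.observe();R=Ro.from_euler("xyz",o["tool_rot"]).as_matrix();P=o["position"]
for dz in(0,-.019,-.03): print("tcp",dz,[proj(f,P+R@[0,y,dz]) for y in(-.015,0,.015)])
g=None
for n,q in(("w",f),("t",t),("s",s)):
    for d in bot.regions_of(q,"tin"):
        v=np.argwhere(d["region"])[:,::-1]; print(n,d["position"],d["conf"],v.min(0),v.max(0),np.median(q["pixels"][d["region"]],axis=0),atz(q,d["position"],.012))
v=(315,225)
print(atz(f,v,.021),atz(f,v,.0),[tri((f,q),(v,u)) for q,u in((t,(441.2,218.5)),(s,(309,192)))])
print(f["pose"][:3,3])
E
```

```text
tcp 0 [array([285.1225, 297.7654]), array([318.3868, 297.7428]), array([351.6456, 297.7202])]
tcp -0.019 [array([281.5933, 319.4685]), array([318.4158, 319.4415]), array([355.2316, 319.4145])]
tcp -0.03 [array([279.1822, 334.2958]), array([318.4356, 334.2655]), array([357.6814, 334.2352])]
w [317.5, 223.5] 0.88 [283 192] [347 257] [120. 123. 121.] [ 0.6342 -0.166   0.012 ]
w [446.1, 190.3] 0.61 [410 158] [481 225] [189. 167.  32.] [ 0.6788 -0.2468  0.012 ]
t [441.1, 225.1] 0.69 [431 219] [449 229] [183.5 187.  179. ] [ 0.6198 -0.1683  0.012 ]
s [309.2, 190.9] 0.46 [304 186] [316 197] [125.  132.  131.5] [ 0.6342 -0.1642  0.012 ]
[ 0.6354 -0.1639  0.021 ] [ 0.629  -0.1653  0.    ] [array([ 0.6356, -0.165 ,  0.0231]), array([ 0.6333, -0.1642,  0.0083])]
[ 0.7189 -0.1459  0.2924]
```

Judging by the pads' separation in the picture, their ends sit ~20 mm behind the nominal TCP, so they passed over the 21 mm tin. I'll reopen and go ~13 mm lower, watching the force.

Call:
{"api": "carry_out", "payload": {
  "rows": [
    [[0,-0.002,0,0],[0,-0.002,0.01,0],[0,-0.002,0.03,0],[0,-0.002,0.06,0],[0,-0.002,0.09,0],[0,-0.002,0.11,0],[0,-0.002,0.12,0],[0,-0.002,0.125,0],[0,-0.002,0.129,0],[0,-0.002,0.132,0],[0,-0.002,0.132,0]]
  ],
  "grip": 0.075
}}

```text
clock: 13.7
position: [0.6352, -0.1649, -0.0045]
tool_rot: [3.141, -0.001, 0.241]
force: [-0.4, -0.3, -0.4]
grip_width: 0.075
finger_force: 0.0
```

Call:
{"api": "carry_out", "payload": {
  "rows": [
    [[0,0,0,0],[0,0,0,0],[0,0,0,0],[0,0,0,0],[0,0,0,0],[0,0,0,0],[0,0,0,0]]
  ],
  "grip": 0.038
}}

```text
clock: 14.28
position: [0.6353, -0.1649, -0.0037]
tool_rot: [3.141, -0.001, 0.241]
force: [-3.6, 0.4, 11.6]
grip_width: 0.042
finger_force: 38.9
```

Call:
{"api": "carry_out", "payload": {
  "rows": [
    [[0,0,0,0],[0,0,0,0],[0,0,0.002,0],[0,0,0.004,0],[0,0,0.004,0]]
  ],
  "grip": 0.07
}}

```text
clock: 14.7
position: [0.6345, -0.1647, -0.0095]
tool_rot: [-3.141, 0.001, 0.241]
force: [0.5, 0.4, 0.0]
grip_width: 0.0701
finger_force: 0.0
```

Call:
{"api": "carry_out", "payload": {
  "rows": [
    [[0,0,0,0],[0,0,0,0],[0,0,0,0],[0,0,0,0],[0,0,0,0],[0,0,0,0]]
  ],
  "grip": 0.038
}}

```text
clock: 15.2
position: [0.6348, -0.1648, -0.0086]
tool_rot: [-3.142, 0.0, 0.241]
force: [-2.2, 0.6, 4.9]
grip_width: 0.0433
finger_force: 39.9
```

Call:
{"api": "carry_out", "payload": {
  "rows": [
    [[0,0,-0.005,0],[0,0,-0.02,0],[0,0,-0.05,0],[0,0,-0.08,0],[0,0,-0.11,0],[0,0,-0.12,0],[0,0,-0.12,0]]
  ]
}}

```text
clock: 15.78
position: [0.6366, -0.1652, 0.1155]
tool_rot: [3.139, -0.005, 0.241]
force: [0.3, 0.0, -1.1]
grip_width: 0.0433
finger_force: 40.8
```

```bash
python3 -c "
from h import *
f=bot.grab_frame('wrist'); save(f,'w8',(160,160,480,420),2)
shift((.5669,.0103,.11),.237)"
```

```text
shift [-0.0249 -0.1867  0.0031] twist 0.2 yaw 0.241 t 15.83
```

View pics/w8.png

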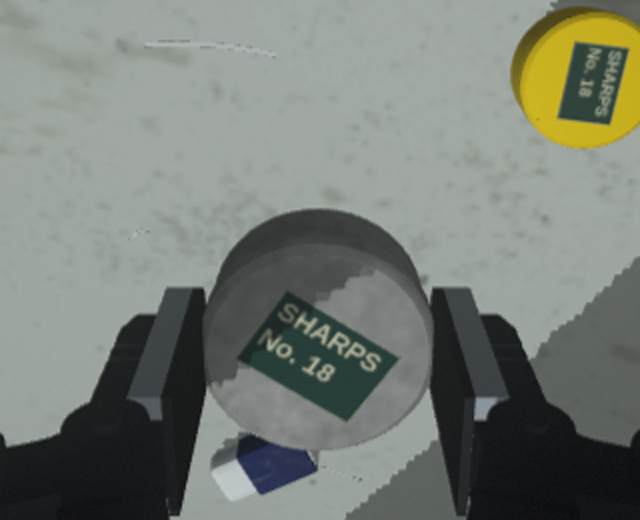

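The tin is held level, right way up. I'll carry it to its well.

Call:
{"api": "carry_out", "payload": {
  "rows": [
    [[-0.005,-0.037,0,0],[-0.01,-0.075,0,0],[-0.015,-0.112,0,0],[-0.02,-0.15,0,0],[-0.025,-0.187,0,0],[-0.025,-0.187,0.03,0],[-0.025,-0.187,0.06,0],[-0.025,-0.187,0.08,0],[-0.025,-0.187,0.09,0],[-0.025,-0.187,0.096,0],[-0.025,-0.187,0.1,0],[-0.025,-0.187,0.1,0]]
  ]
}}

```text
clock: 16.83
position: [0.566, 0.0107, 0.011]
tool_rot: [-3.141, 0.0, 0.241]
force: [-0.1, -0.2, -0.3]
grip_width: 0.043
finger_force: 40.8
```

Call:
{"api": "carry_out", "payload": {
  "rows": [
    [[0,0,0.001,0],[0,0,0.002,0],[0,0,0.002,0],[0,0,0.002,0]]
  ]
}}

```text
clock: 17.17
position: [0.5662, 0.0108, 0.0096]
tool_rot: [3.141, -0.001, 0.241]
force: [0.0, 0.4, -0.8]
grip_width: 0.0431
finger_force: 40.8
```

Call:
{"api": "carry_out", "payload": {
  "rows": [
    [[0,0,0.001,0],[0,0,0.0015,0],[0,0,0.0015,0]]
  ]
}}

```text
clock: 17.42
position: [0.5663, 0.0108, 0.0092]
tool_rot: [3.141, -0.001, 0.241]
force: [-8.3, -0.7, 28.3]
grip_width: 0.0432
finger_force: 43.7
```

Call:
{"api": "carry_out", "payload": {
  "rows": [
    [[0,0,0,0],[0,0,0,0],[0,0,0,0],[0,0,0,0],[0,0,-0.02,0],[0,0,-0.05,0],[0,0,-0.09,0],[0,0,-0.13,0],[0,0,-0.17,0],[0,0,-0.21,0],[0,0,-0.22,0],[0,0,-0.22,0]]
  ],
  "grip": 0.07
}}

```text
clock: 18.42
position: [0.5674, 0.0109, 0.231]
tool_rot: [3.141, -0.005, 0.241]
force: [0.1, -0.2, 0.1]
grip_width: 0.07
finger_force: 0.0
```

```bash
python3 - <<'E'
from h import *
np.set_printoptions(precision=4,suppress=True)
f=bot.grab_frame("wrist");t=bot.grab_frame("top")
for l,z in(("tin",.033),("wax",.012),("reel_a",.03)):
    for q,n in((f,"w"),(t,"t")):
        for d in bot.regions_of(q,l): 
            P=np.argwhere(d["region"])[:,::-1].astype(np.float32);B=np.array([atz(q,v,z)[:2] for v in cv2.boxPoints(cv2.minAreaRect(P))])
            e=B[1]-B[0];g=B[2]-B[1]
            print(l,n,np.round(d["position"]),round(d["conf"],2),np.median(q["pixels"][d["region"]],axis=0),B.mean(0),np.linalg.norm(e),np.linalg.norm(g),np.arctan2(e[1],e[0])%np.pi)
shift((.49,.27,.2))
E
```

```text
tin w [321. 197.] 0.62 [123. 124. 121.] [0.5649 0.0112] 0.04575714844720145 0.0457433937973813 2.594401867574212
tin w [618. 144.] 0.57 [131. 120.  27.] [ 0.6744 -0.2253] 0.04144481380315599 0.044419578757255676 1.811717240512598
tin t [473. 202.] 0.65 [228. 217. 109.] [ 0.6744 -0.2424] 0.04446594986794684 0.04470051982638726 1.5919382402633313
tin t [204. 274.] 0.64 [236. 236. 225.] [0.4827 0.4209] 0.03928483336845717 0.03426093403577803 1.5921960820743966
wax w [ 20. 186.] 0.95 [81. 66. 38.] [0.5052 0.287 ] 0.053599079417319784 0.03556545325585905 2.6425809245684304
wax t [261. 271.] 0.49 [165. 141.  97.] [0.5027 0.2841] 0.044240842447701094 0.0304128402027955 2.6271664789912212
reel_a w [220. 100.] 0.72 [184. 185. 170.] [0.6242 0.1113] 0.04558638800778223 0.038603508125782476 1.81176159281357
reel_a t [203. 272.] 0.68 [235. 236. 225.] [0.4827 0.4215] 0.03936566295202201 0.03433142681360607 1.5921960820743983
reel_a t [170. 265.] 0.68 [ 94. 194. 188.] [0.5128 0.5087] 0.04435916488869453 0.03443331754034047 1.5921510829841417
reel_a t [140. 281.] 0.67 [219.  84.  79.] [0.4661 0.5685] 0.03185419635771153 0.04427618727628612 0.04142723009502957
reel_a t [335. 221.] 0.52 [238. 238. 227.] [0.6264 0.1024] 0.029672900916924316 0.032246160034965936 1.592004836636195
shift [-0.0114 -0.2697  0.0268] twist -0.0 yaw 0.241 t 18.82
```

The tin is seated (measured 2 mm from its well's centre). Next is the wax: I'll look from above it and check the joint 7 margin.

Call:
{"api": "carry_out", "payload": {
  "rows": [
    [[-0.011,-0.27,0.02,7],[-0.011,-0.27,0.02,14],[-0.011,-0.27,0.02,21],[-0.011,-0.27,0.02,28],[-0.011,-0.27,0.02,35],[-0.011,-0.27,0.02,42],[-0.011,-0.27,0.02,43],[-0.011,-0.27,0.02,43],[-0.011,-0.27,0.02,43],[-0.011,-0.27,0.02,43],[-0.011,-0.27,0.02,43],[-0.011,-0.27,0.02,43]]
  ],
  "grip": 0.06
}}

```text
clock: 19.82
position: [0.4901, 0.271, 0.2071]
tool_rot: [3.14, -0.0, -0.507]
force: [-0.1, -0.8, 0.6]
grip_width: 0.06
finger_force: 0.0
```

```bash
python3 - <<'E'
from h import *
np.set_printoptions(precision=4,suppress=True)
f=bot.grab_frame("wrist"); save(f,"w9")
for d in bot.regions_of(f,"wax"):
    P=np.argwhere(d["region"])[:,::-1].astype(np.float32);r=cv2.minAreaRect(P)
    print(d["conf"],r,[(atz(f,r[0],z)[:2]) for z in(0.01,.019)])
    B=np.array([atz(f,v,.01)[:2] for v in cv2.boxPoints(r)]);e=B[1]-B[0];g=B[2]-B[1];print(np.linalg.norm(e),np.linalg.norm(g),np.arctan2(e[1],e[0]),np.arctan2(g[1],g[0]))
o=bot.observe();print(o["qpos"],o["position"],o["tool_rot"],o["clock"])
E
```

```text
0.92 ((295.20660400390625, 188.7519073486328), (51.386234283447266, 35.0972785949707), 87.51044464111328) [array([0.5052, 0.2876]), array([0.5067, 0.2862])]
0.03068764352871058 0.046588390394040086 -2.0342813048459902 2.673058496649688
[-0.8714  0.445   0.3622  1.7925 -0.1898  0.9388 -2.5089] [0.4909 0.2695 0.2074] [ 3.141  -0.     -0.5094] 19.9167
```

View pics/w9.png

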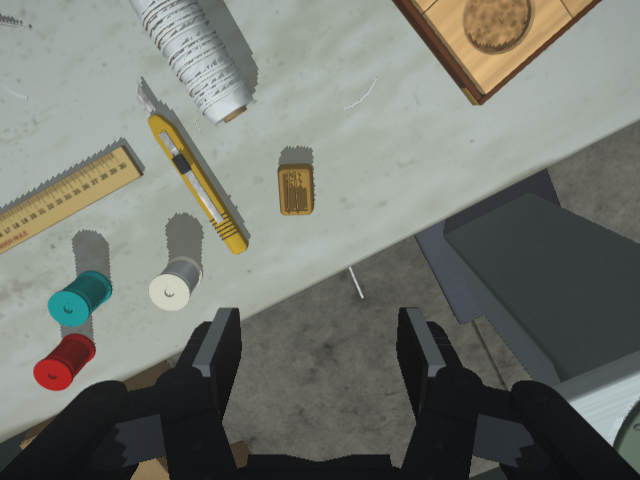

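The wax is at (295,189), grooves up, lying lengthwise. Joint 7 is at its limit (-2.51), so I'll turn the tool back half a turn, which gives the same grasp.

Call:
{"api": "carry_out", "payload": {
  "rows": [
    [[0,0,0,-7],[0,0,0,-14],[0,0,0,-21],[0,0,0,-28],[0,0,0,-35],[0,0,0,-42],[0,0,0,-49],[0,0,0,-56],[0,0,0,-63],[0,0,0,-70],[0,0,0,-77],[0,0,0,-84]]
  ]
}}

```text
clock: 20.92
position: [0.4915, 0.2688, 0.2078]
tool_rot: [3.141, -0.0, 0.961]
force: [-0.3, -0.7, -0.2]
grip_width: 0.06
finger_force: 0.0
```

Call:
{"api": "carry_out", "payload": {
  "rows": [
    [[0,0,0,-7],[0,0,0,-14],[0,0,0,-21],[0,0,0,-28],[0,0,0,-35],[0,0,0,-42],[0,0,0,-49],[0,0,0,-56],[0,0,0,-63],[0,0,0,-70],[0,0,0,-77],[0,0,0,-84]]
  ]
}}

```text
clock: 21.92
position: [0.4916, 0.2688, 0.2079]
tool_rot: [3.141, 0.0, 2.427]
force: [0.5, -0.1, 0.4]
grip_width: 0.0599
finger_force: 0.0
```

Call:
{"api": "carry_out", "payload": {
  "rows": [
    [[0,0,0,-7],[0,0,0,-13],[0,0,0,-13],[0,0,0,-13]]
  ]
}}

```text
clock: 22.25
position: [0.4914, 0.2691, 0.2078]
tool_rot: [3.141, 0.0, 2.644]
force: [-0.3, -0.6, -0.5]
grip_width: 0.0599
finger_force: 0.0
```

```bash
python3 - <<'E'
from h import *
np.set_printoptions(precision=4,suppress=True)
f=bot.grab_frame("wrist")
for d in bot.regions_of(f,"wax"):
    P=np.argwhere(d["region"])[:,::-1].astype(np.float32);r=cv2.minAreaRect(P)
    print(d["conf"],r,[(atz(f,r[0],z)[:2]) for z in(0.01,.019)])
o=bot.observe();print(o["qpos"],o["position"],o["tool_rot"],o["clock"])
shift((.504,.286,.1),2.65)
E
```

```text
0.68 ((342.0, 194.5), (51.0, 36.0), 90.0) [array([0.5033, 0.2879]), array([0.5012, 0.2885])]
[-0.3289  0.443  -0.3794  1.7634  0.1936  0.9717  0.2894] [0.4911 0.2696 0.2077] [3.1414 0.0002 2.645 ] 22.35
shift [-0.0035  0.0205  0.1077] twist -0.3 yaw 2.645 t 22.35
```

Call:
{"api": "carry_out", "payload": {
  "rows": [
    [[-0.003,0.021,0.04,0],[-0.003,0.021,0.08,0],[-0.003,0.021,0.12,0],[-0.003,0.021,0.15,0],[-0.003,0.021,0.175,0],[-0.003,0.021,0.195,0],[-0.003,0.021,0.207,0],[-0.003,0.021,0.213,0],[-0.003,0.021,0.2165,0],[-0.003,0.021,0.2165,0]]
  ]
}}

```text
clock: 23.18
position: [0.5035, 0.2876, -0.0086]
tool_rot: [3.141, 0.0, 2.649]
force: [-1.0, -0.1, -0.8]
grip_width: 0.0598
finger_force: 0.0
```

Call:
{"api": "carry_out", "payload": {
  "rows": [
    [[0,0,0,0],[0,0,0,0],[0,0,0,0],[0,0,0,0],[0,0,0,0],[0,0,0,0],[0,0,0,0]]
  ],
  "grip": 0.02
}}

```text
clock: 23.77
position: [0.5039, 0.2877, -0.0077]
tool_rot: [3.14, 0.001, 2.65]
force: [-1.6, -1.3, 10.2]
grip_width: 0.0275
finger_force: 39.0
```

Call:
{"api": "carry_out", "payload": {
  "rows": [
    [[0,0,-0.01,0],[0,0,-0.04,0],[0,0,-0.08,0],[0,0,-0.12,0],[0,0,-0.16,0],[0,0,-0.18,0],[0,0,-0.18,0]]
  ]
}}

```text
clock: 24.35
position: [0.5051, 0.2886, 0.1771]
tool_rot: [3.135, 0.004, 2.649]
force: [0.7, 0.5, -0.6]
grip_width: 0.0274
finger_force: 39.4
```

```bash
python3 - <<'E'
from h import *
np.set_printoptions(precision=4,suppress=True)
shift((.6437,.0289,.171),1.808)
f=bot.grab_frame("wrist"); save(f,"w10",(160,160,480,420),2)
E
```

```text
shift [-0.2449 -0.1634  0.006 ] twist 48.2 yaw 2.649 t 24.35
```

View pics/w10.png

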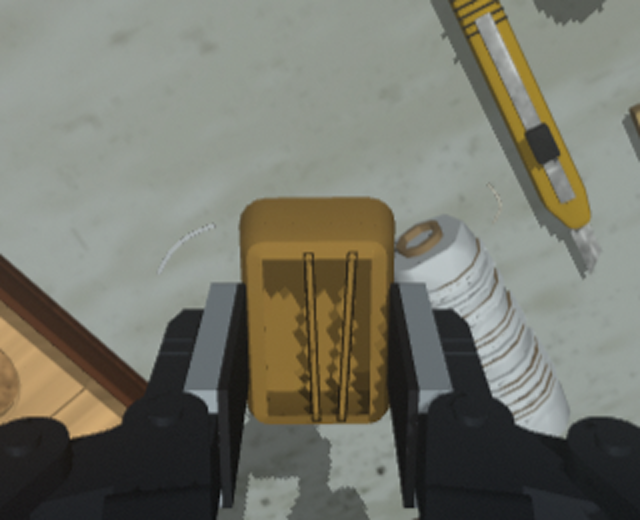

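The wax is held level and square. I'll carry it over its well and turn it.

Call:
{"api": "carry_out", "payload": {
  "rows": [
    [[-0.03,-0.02,0,7],[-0.06,-0.04,0,14],[-0.09,-0.06,0,21],[-0.123,-0.08,0,28],[-0.154,-0.1,0,35],[-0.185,-0.12,0,42],[-0.215,-0.141,0,48],[-0.246,-0.161,0,48],[-0.246,-0.161,0,48],[-0.246,-0.161,0,48],[-0.246,-0.161,0,48]]
  ]
}}

```text
clock: 25.32
position: [0.6435, 0.0297, 0.1704]
tool_rot: [-3.14, -0.001, 1.812]
force: [0.4, 0.4, -1.2]
grip_width: 0.027
finger_force: 39.4
```

```bash
python3 - <<'E'
from h import *
shift((.6437,.0289,.012),1.808)
E
```

```text
shift [-0.001   0.0002  0.1584] twist 0.2 yaw 1.812 t 25.32
```

Call:
{"api": "carry_out", "payload": {
  "rows": [
    [[-0.001,0,0.04,0],[-0.001,0,0.08,0],[-0.001,0,0.11,0],[-0.001,0,0.13,0],[-0.001,0,0.143,0],[-0.001,0,0.152,0],[-0.001,0,0.157,0],[-0.001,0,0.158,0],[-0.001,0,0.158,0]]
  ]
}}

```text
clock: 26.07
position: [0.6448, 0.0287, 0.0139]
tool_rot: [3.141, 0.0, 1.812]
force: [-0.0, 0.4, -0.3]
grip_width: 0.0269
finger_force: 39.4
```

Call:
{"api": "carry_out", "payload": {
  "rows": [
    [[0,0,0.001,0],[0,0,0.002,0],[0,0,0.002,0],[0,0,0.002,0]]
  ]
}}

```text
clock: 26.4
position: [0.6445, 0.0284, 0.0115]
tool_rot: [3.141, 0.0, 1.812]
force: [0.3, 0.3, -0.2]
grip_width: 0.0275
finger_force: 39.4
```

Call:
{"api": "carry_out", "payload": {
  "rows": [
    [[0,0,0.001,0],[0,0,0.0015,0],[0,0,0.0015,0]]
  ]
}}

```text
clock: 26.65
position: [0.6446, 0.0284, 0.0103]
tool_rot: [3.141, 0.0, 1.812]
force: [-3.2, -0.6, 10.1]
grip_width: 0.0271
finger_force: 41.1
```

Call:
{"api": "carry_out", "payload": {
  "rows": [
    [[0,0,0,0],[0,0,0,0],[0,0,0,0],[0,0,0,0],[0,0,-0.02,0],[0,0,-0.05,0],[0,0,-0.09,0],[0,0,-0.13,0],[0,0,-0.17,0],[0,0,-0.21,0],[0,0,-0.23,0],[0,0,-0.23,0]]
  ],
  "grip": 0.05
}}

```text
clock: 27.65
position: [0.6463, 0.0285, 0.245]
tool_rot: [3.134, 0.001, 1.812]
force: [-0.5, -0.5, -0.4]
grip_width: 0.0498
finger_force: 0.0
```

```bash
python3 - <<'E'
from h import *
np.set_printoptions(precision=4,suppress=True)
f=bot.grab_frame("wrist")
for l,z in(("wax",.032),("reel_a",.03)):
    for d in bot.regions_of(f,l):
        P=np.argwhere(d["region"])[:,::-1].astype(np.float32);r=cv2.minAreaRect(P)
        print(l,d["conf"],r,atz(f,r[0],z)[:2])
t=bot.grab_frame("top");s=bot.grab_frame("side")
print([(d["position"],d["conf"],atz(t,d["position"],0)) for d in bot.spot_point(t,"reel_a")])
print([(d["position"],d["conf"],atz(s,d["position"],0)) for d in bot.spot_point(s,"reel_a")])
o=bot.observe();print(o["qpos"],o["position"])
shift((.46,.40,.24),2.2)
E
```

```text
wax 0.88 ((314.5, 187.5), (49.0, 33.0), 90.0) [0.6447 0.0307]
reel_a 0.78 ((314.0, 98.0), (46.0, 44.0), 90.0) [0.6257 0.1073]
[([171.1, 261.1], 0.61, array([0.5157, 0.5063, 0.    ])), ([145.5, 280.9], 0.6, array([0.4647, 0.5686, 0.    ])), ([206.1, 274.2], 0.48, array([0.4847, 0.4172, 0.    ])), ([330.9, 221.6], 0.48, array([0.6237, 0.107 , 0.    ]))]
[([348.2, 376.9], 0.77, array([0.4724, 0.5694, 0.    ])), ([333.0, 356.6], 0.75, array([0.5105, 0.5154, 0.    ])), ([343.1, 330.9], 0.66, array([0.4902, 0.4347, 0.    ])), ([303.1, 234.2], 0.6, array([ 0.6314,  0.0588, -0.    ]))]
[-0.0548  0.5312 -0.1241  1.5075  0.0699  1.1089  0.0481] [0.6439 0.0284 0.2385]
shift [ 0.4048 -0.0898 -0.0012] twist -22.2 yaw 1.812 t 28.0
```

The wax is seated (1–2 mm off centre, square). Next is the white reel.

```bash
python3 - <<'E'
from h import *
shift((.48,.39,.2385))
E
```

```text
shift [ 3.903e-01 -7.280e-02  2.000e-04] twist -0.0 yaw 1.812 t 28.0
```

Call:
{"api": "carry_out", "payload": {
  "rows": [
    [[0.39,-0.073,0,0],[0.39,-0.073,0,0],[0.39,-0.073,0,0],[0.39,-0.073,0,0],[0.39,-0.073,0,0],[0.39,-0.073,0,0],[0.39,-0.073,0,0],[0.39,-0.073,0,0],[0.39,-0.073,0,0],[0.39,-0.073,0,0],[0.39,-0.073,0,0],[0.39,-0.073,0,0]]
  ],
  "grip": 0.075
}}

```text
clock: 29.0
position: [0.4792, 0.3907, 0.2388]
tool_rot: [-3.14, 0.0, 1.815]
force: [0.5, -0.6, -0.7]
grip_width: 0.0748
finger_force: 0.0
```

```bash
python3 - <<'E'
from h import *
np.set_printoptions(precision=4,suppress=True)
f=bot.grab_frame("wrist");save(f,"w11")
for d in bot.regions_of(f,"reel_a"):
    P=np.argwhere(d["region"])[:,::-1]; print(d["position"],d["conf"],P.min(0),P.max(0),np.median(f["pixels"][d["region"]],axis=0),atz(f,d["position"],.022))
for d in bot.spot_point(f,"reel_a"):print(d["position"],d["conf"],atz(f,d["position"],0))
shift((.487,.425,.012)); print(bot.observe()["position"],bot.observe()["qpos"])
E
```

```text
[395.1, 62.7] 0.97 [370  36] [420  85] [ 32. 144. 145.] [0.5169 0.5135 0.022 ]
[384.1, 447.3] 0.86 [365 433] [397 466] [99. 85. 63.] [0.6311 0.1068 0.022 ]
[330.3, 155.8] 0.56 [313 133] [355 179] [198. 200. 184.] [0.483  0.4239 0.022 ]
[378.2, 440.9] 0.97 [0.6308 0.0937 0.    ]
[386.6, 65.3] 0.86 [0.5134 0.5119 0.    ]
[331.4, 150.7] 0.72 [0.4841 0.426  0.    ]
shift [0.0343 0.0146 0.2272] twist -0.0 yaw 1.81 t 29.15
[0.481  0.3884 0.2393] [-0.6346  0.4898 -0.2063  1.579   0.1098  1.0848 -0.6291]
```

Call:
{"api": "carry_out", "payload": {
  "rows": [
    [[0.033,0.013,0.03,0],[0.033,0.013,0.07,0],[0.033,0.013,0.11,0],[0.033,0.013,0.15,0],[0.033,0.013,0.18,0],[0.033,0.013,0.205,0],[0.033,0.013,0.222,0],[0.033,0.013,0.231,0],[0.033,0.013,0.2345,0],[0.033,0.013,0.2345,0]]
  ]
}}

```text
clock: 29.98
position: [0.4854, 0.4243, 0.005]
tool_rot: [-3.141, 0.0, 1.811]
force: [0.0, -0.1, 0.1]
grip_width: 0.0747
finger_force: 0.0
```

Call:
{"api": "carry_out", "payload": {
  "rows": [
    [[0,0,0,0],[0,0,0,0],[0,0,0,0],[0,0,0,0],[0,0,0,0],[0,0,0,0],[0,0,0,0]]
  ],
  "grip": 0.02
}}

```text
clock: 30.57
position: [0.4856, 0.4252, 0.0064]
tool_rot: [3.14, -0.001, 1.812]
force: [-2.1, -1.7, 9.9]
grip_width: 0.0344
finger_force: 39.0
```

Call:
{"api": "carry_out", "payload": {
  "rows": [
    [[0,0,-0.01,0],[0,0,-0.04,0],[0,0,-0.08,0],[0,0,-0.12,0],[0,0,-0.15,0],[0,0,-0.15,0]]
  ]
}}

```text
clock: 31.07
position: [0.4871, 0.4269, 0.1628]
tool_rot: [3.133, -0.005, 1.812]
force: [0.4, 0.4, -0.2]
grip_width: 0.0346
finger_force: 40.0
```

Call:
{"api": "carry_out", "payload": {
  "rows": [
    [[-0.04,-0.002,0,0],[-0.08,-0.005,0,0],[-0.12,-0.007,0,0],[-0.16,-0.01,0,0],[-0.2,-0.012,0,0],[-0.24,-0.014,0,0],[-0.28,-0.016,0,0],[-0.31,-0.018,0,0],[-0.33,-0.019,0,0],[-0.34,-0.02,0,0],[-0.343,-0.02,0,0],[-0.343,-0.02,0,0]]
  ]
}}

```text
clock: 32.07
position: [0.5476, 0.0873, 0.1555]
tool_rot: [3.141, -0.0, 1.812]
force: [0.1, -0.3, -0.5]
grip_width: 0.0342
finger_force: 40.0
```

```bash
python3 - <<'E'
from h import *
shift((.5483,.0871,.026),1.808);f=bot.grab_frame("wrist");save(f,"w12")
print(bot.observe()["position"],bot.observe()["grip_width"])
E
```

```text
shift [-0.0004  0.0005  0.1295] twist 0.2 yaw 1.812 t 32.07
[0.54742408 0.08827965 0.15539454] 0.034537591192467514
```

View pics/w12.png

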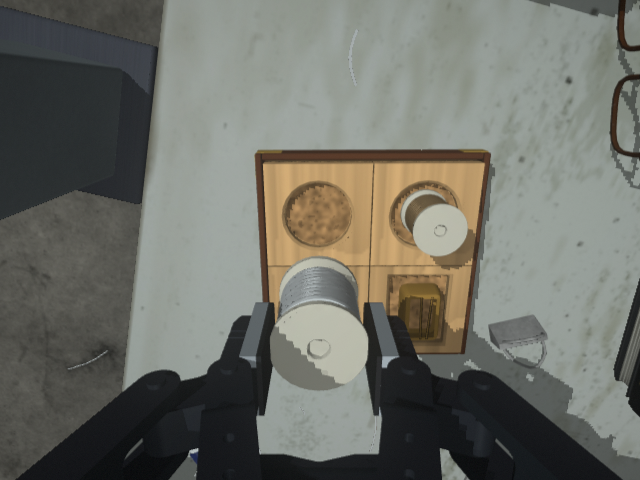

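The brown reel (440,230) and the wax (418,310) are seated, and the white reel is held upright over its well at (318,215). I'll lower it now.

Call:
{"api": "carry_out", "payload": {
  "rows": [
    [[0,0,0.04,0],[0,0,0.075,0],[0,0,0.1,0],[0,0,0.116,0],[0,0,0.125,0],[0,0,0.129,0],[0,0,0.131,0],[0,0,0.131,0],[0,0,0.131,0]]
  ]
}}

```text
clock: 32.87
position: [0.5482, 0.0877, 0.0252]
tool_rot: [3.14, -0.0, 1.813]
force: [-0.7, 0.2, 0.2]
grip_width: 0.0344
finger_force: 40.1
```

Call:
{"api": "carry_out", "payload": {
  "rows": [
    [[0,0,0.001,0],[0,0,0.0015,0],[0,0,0.0015,0],[0,0,0.0015,0]]
  ]
}}

```text
clock: 33.2
position: [0.5484, 0.0874, 0.0243]
tool_rot: [3.139, -0.0, 1.812]
force: [-5.6, -0.1, 21.2]
grip_width: 0.0347
finger_force: 42.4
```

Contact with the floor, so I'll release.

Call:
{"api": "carry_out", "payload": {
  "rows": [
    [[0,0,-0.0005,0],[0,0,-0.0005,0],[0,0,-0.0005,0],[0,0,-0.0005,0],[0,0,-0.02,0],[0,0,-0.05,0],[0,0,-0.09,0],[0,0,-0.13,0],[0,0,-0.17,0],[0,0,-0.21,0],[0,0,-0.22,0],[0,0,-0.22,0]]
  ],
  "grip": 0.055
}}

```text
clock: 34.2
position: [0.549, 0.0872, 0.246]
tool_rot: [3.136, 0.0, 1.812]
force: [0.4, 0.1, -0.5]
grip_width: 0.0552
finger_force: 0.0
```

```bash
python3 - <<'E'
from h import *
np.set_printoptions(precision=4,suppress=True)
f=bot.grab_frame("wrist")
for l,z in(("reel_a",.04),("tin",.03),("wax",.028)):
    for d in bot.regions_of(f,l):
        P=np.argwhere(d["region"])[:,::-1]; print(l,d["position"],d["conf"],P.min(0),P.max(0),np.median(f["pixels"][d["region"]],axis=0),atz(f,d["position"],z)[:2])
for n in("top","side"):
    q=bot.grab_frame(n)
    for l in("rubber","machine_spool","reel_a"): print(n,l,[(np.round(d["position"]).tolist(),round(d["conf"],2)) for d in bot.spot_point(q,l)])
print(bot.observe()["clock"])
E
```

```text
reel_a [318.2, 192.4] 0.9 [296 168] [337 217] [189. 189. 174.] [0.551  0.0874]
reel_a [404.0, 190.6] 0.64 [380 169] [428 216] [188. 188. 173.] [0.627  0.1077]
tin [353.3, 448.3] 0.66 [335 441] [369 456] [121. 108.  26.] [ 0.6661 -0.2064]
tin [315.5, 265.9] 0.57 [290 242] [337 289] [124. 125. 120.] [0.5669 0.0116]
wax [397.4, 262.3] 0.92 [378 243] [412 288] [116.  92.  49.] [0.646 0.034]
top rubber [([448.0, 276.0], 0.64)]
top machine_spool [([249.0, 216.0], 0.95)]
top reel_a [([172.0, 264.0], 0.65)]
side rubber [([350.0, 198.0], 0.4)]
side machine_spool [([295.0, 295.0], 0.83)]
side reel_a [([353.0, 376.0], 0.85), ([335.0, 354.0], 0.67), ([330.0, 235.0], 0.65), ([303.0, 240.0], 0.56)]
34.8
```

All four things are in place within a few mm, and the eraser and spool haven't moved. Handing in.

```bash
python3 -c "
from workcell import bot
print(bot.job_done())"
```

```text
the job is handed in; nothing more can be done
None
```

The job is handed in, no verdict returned: by my last camera check both reels, the tin and the wax sit in their wells within about 6 mm of centre, the eraser and machine spool showed no real movement, and it took about 35 s of the 102 s.

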